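Tap a bearing cup square into its housing at the cobbler's stall

ROBOT

A 7-joint arm with a two-finger parallel gripper is mounted at the origin on the work surface. World frame = base frame: x ahead of the robot, y to its left, z up, the work surface at z = 0. Lengths are in m, angles in rad, forces in N, time in s.
With the tool pointing down it reaches from about 0.4 to 0.9 m from the base axis. Payload 5.5 kg.
Tool frame: the origin (TCP) lies where the fingers leave the gripper's body, on its centre line; the fingertips stand 73 mm ahead of it and the grasp point (between the pads) lies 54 mm ahead of it (ctrl.hold_point_z is the distance from the TCP to the grasp point, in m); z points along the fingers, x is the direction in which the jaws open and shut, and the axes are right-handed (so a half turn about z gives the same grasp; the last joint's range is limited). The gripper opens to 85 mm and grips with 20 to 120 N. Pads are 22 mm wide; open, the fingers measure 114 mm over their backs; the gripper's body (76 mm by 85 mm) begins 54 mm behind the grasp point. The pads swing forward as they close: fully open they stand 13 mm farther back than shut.
Start: joints at [-1.063, 0.501, -0.427, 1.55, 0.221, 1.138, -0.21], TCP at [0.157, 0.631, 0.304] pointing down, gripper open.
Joint ranges: [-2.88, 2.88], [-0.31, 2.03], [-1.54, 1.56], [0.2, 2.42], [-1.41, 4.55], [0.19, 2.02], [-2.57, 2.57]. Speed limits (rad/s): [2.57, 2.57, 3.14, 3.14, 3.14, 3.14, 3.14].

INTERFACE

Orientations are given as a unit quaternion [x, y, z, w].
In Python, from workcell import ctrl gives the robot as it stands.
- The arm moves only by the tool arm_command, never from a script. Its argument "steps" is a list of rows, each a list of 6 numbers: the shift along the world's x, y, z in m, then the turn, a rotation vector about the world's x, y, z in rad. In form: [[x, y, z, ax, ay, az], ...]. A call has 1 to 20 rows; each row is the pose to reach, as a shift and turn from the pose commanded when the call began; what a row does not reach only later rows make up. A row lasts 1/12 s, in which the tool goes at most 41.7 mm and 7.16 degrees, less where a joint would pass 70% of its speed; a pose out of reach is approached as far as the arm can. A call with a gripper value outside its range is refused whole. "hand" is the closure in counts, from 0 (fully open) to 255 (shut), set as the call begins (left out, the last holds). The fingers move at their own pace and stop on an object; "grip_force" is the grip in N (left out, the last holds). Time passes only in rows, so rows that repeat a pose let the fingers close. It gives the time, the measured TCP pose, the force and the opening at its end, in the units of the state.
- ctrl.observe(): the state, without advancing time (a new reading comes with each control period).
- ctrl.get_image(name): name is "scene" or "top"; returns the picture (420x560x3 uint8, red, green, blue); there is no depth.
- ctrl.get_calibration(name): a dict with "K" (3x3 intrinsics, pixels), "R" (3x3) and "t" (3): a world point X has camera coordinates R X + t. Camera axes: x right, y down, z forward; pixel columns grow to the right and rows downward; lengths in m; the calibration is good to about 2 mm. A picture is of the moment at which its call begins. get_calibration takes no time and is no camera call.
- ctrl.hand_in(): hands the job in, once; it reports no verdict.
Trained networks look in the newest picture that a camera, given by its name, has taken for a name from the list of things; names that differ only in an ending like _2 or _b are one class to them, and where a whole thing is asked for, a point or a joint stands for the part that bears it (a point fixed in the world has none). Each returns a list of dicts, best first, with "conf" (0 to 1); they miss things now and then, are a little off and sometimes report something else, mostly with a low value. They report only what shows in the picture. A call takes as long as a camera call. They do not tell look-alikes from the thing itself.
- ctrl.outline_of(camera, target): "region" (420x560 bool, what is visible of it) and "rect" ([left, top, right, bottom] in pixels, round what is visible of it).
The state is a dict: "time": time; "q": joint angles; "dq": joint speeds; "effort": joint torques, N m; "tcp_pos": TCP position; "eef_rot": TCP orientation; "force": force on the tool from outside, world axes, zero at the start; "wrist_torque": the same for the moment, N m; "finger_gap": finger opening in m.
Only numpy, scipy, OpenCV 4.12 (cv2) and the standard library are available. Lean on these libraries where they do the work, as an engineer would, in place of code of your own. Each camera call takes 0.05 s, during which the arm holds its last target. There are 200 camera calls.

TASK

The bearing cup of the finishing machine has been started in the green housing by hand. Take the orange-handled drift out of its wooden stand and drive the cup fully home with it, pressing gently (25 N at most) by turns around the rim so that the cup goes in square and never cocks by more than about 3 degrees, until its lip lies flat on the housing all round; do not push the cup with the gripper. Then put the drift back in its stand and leave everything else on the bench where it is.

Things in the scene. Friction and masses are not known exactly. Their poses are not given: they have to be found in the camera images.
- housing: Green bearing housing bolted to the bench: block 92 x 92 mm, 50 mm high, on a foot 136 mm long (y), with a vertical bore 58 mm wide in the middle of its flat top face. Origin: centre of its underside, on the bore's axis; z up. The top face is at z = 50 mm.
- cup: Bearing cup in the bore: aluminium-coloured flat lip (ring 68 mm across, hole 44 mm, 5 mm thick) over a 54 mm skirt. Origin: centre of the lip's underside; z along its axis, up. At the start it stands 8 to 10 mm too high and up to 1.4 degrees out of square; home, the lip lies on the housing's top (origin at the housing's z = 50 mm) and stops hard.
- cup_face (a point): Centre of the lip's upper, tapping face, axes as the cup's. Press fit, never springs back. A slow push down on the lip 28 mm from the axis, along the housing's x or y axis, sinks that side while the far edge stays put: 10 N at first, 15 N near home (2 N more between the axes); 2 mm there cocks it 2 degrees. A side sinks about 5 mm, then takes 20 to 28 N until the others follow.
- drift: Drift (punch) standing in the stand, 110 mm long, 150 g. Origin: centre of the foot's flat end; z along it, up to the handle. Brass foot 14 mm in diameter from 0 to 45 mm, steel collar 38 mm in diameter from 45 to 51 mm, round orange handle 24 mm in diameter from 51 to 110 mm; fingertips can bear on the collar from above.
- stand: Dark wooden block fixed to the bench, 80 x 80 x 50 mm high, with a vertical hole 23 mm wide through its middle. Origin: centre of its underside. The drift's foot goes into the hole and its collar rests on the block's top, so the drift's origin is then 5 mm above the bench.
- old_race: Bystander: worn bearing race, copper-brown ring 58 mm across, 14 mm high. Leave alone.
- polish_tin: Bystander: red round tin, 72 mm across, 28 mm high. Leave alone.
- glue: Bystander: yellow bottle with orange cap, 60 mm across, 130 mm high. Leave alone.
- hammer: Bystander: small hammer lying down. Leave alone.
- brush: Bystander: brush lying down. Leave alone.
- shoe: Bystander: blue and white shoe, 270 mm long, 90 mm high. Leave alone.
- shoe_last: Bystander: wooden shoe last, 240 mm long, 70 mm high. Leave alone.
Things that resemble listed ones, but are neither listed nor needed, are in the scene too. Of the things like the housing, leave any that is black, pink or white; of the rest the larger one is meant.

How it is judged:
By the outcome, as a careful person would: the job done as asked, in the order asked, and still so for the second after the job is handed in, with the robot touching nothing.
It also fails if it takes over 69 s, if anything falls off the work surface, if the arm or the gripper's body presses on something with over 40 N, if the wrist force passes 120 N, or if a joint passes its speed limit or range.

## Working session

There is one attempt and no reset: what is moved stays moved. The work goes in short steps, Python scripts to look and compute and a tool call to move; the robot and the scene stay as the last step left them, time stands still between calls to the robot, and variables do not carry over. Pictures are saved under pics/ and viewed, about 8 in all and at most 12, crops included, and the job is handed in when it is done.

Besides the shell and the picture viewer there is one more tool, called as name(argument=value, ...) on one line, values as JSON. arm_command: Moves the arm, as the interface text tells. Its arguments: {"type":"object","properties":{"steps":{"type":"array"},"hand":{"type":"number"},"grip_force":{"type":"number"}},"required":["steps"]}

```bash
mkdir -p pics; ls; cat > h.py <<'E'
import numpy as np, cv2
from workcell import ctrl
def save(im,n): cv2.imwrite('pics/'+n,cv2.cvtColor(im,cv2.COLOR_RGB2BGR))
def ray(cam,u,v):
    c=ctrl.get_calibration(cam);R=np.array(c['R']);t=np.array(c['t']);K=np.array(c['K'])
    d=R.T@np.linalg.solve(K,[u,v,1.]);o=-R.T@t;return o,d
def at_z(cam,u,v,z):
    o,d=ray(cam,u,v);return o+d*(z-o[2])/d[2]
def proj(cam,X):
    c=ctrl.get_calibration(cam);p=np.array(c['K'])@(np.array(c['R'])@np.array(X)+np.array(c['t']));return p[:2]/p[2]
E
python3 - <<'E'
from h import *
a=ctrl.get_image('top');b=ctrl.get_image('scene')
save(a,'t0.png');save(b,'s0.png')
s=ctrl.observe();print({k:np.round(v,3) for k,v in s.items()})
for c in('top','scene'):
    k=ctrl.get_calibration(c);print(c,np.round(-np.array(k['R']).T@k['t'],3),np.round(k['R'],2).tolist(),np.round(k['K'],0).tolist())
    for n in('housing','cup','drift','stand'):
        for r in ctrl.outline_of(c,n): print(c,n,round(r['conf'],2),r['rect'],int(r['region'].sum()))
E
```

```text
pics
{'time': np.float64(0.1), 'q': array([-1.063,  0.502, -0.427,  1.551,  0.221,  1.138, -0.21 ]), 'dq': array([-0.001, -0.002,  0.   , -0.003, -0.001,  0.001, -0.   ]), 'effort': array([-1.1000e-02, -5.7081e+01, -5.8390e+00, -2.8175e+01,  1.0000e-02,
        6.0000e-03, -0.0000e+00]), 'tcp_pos': array([0.157, 0.63 , 0.303]), 'eef_rot': array([ 0.788,  0.616, -0.001,  0.001]), 'force': array([ 0.088,  0.987, -0.011]), 'wrist_torque': array([-0.008,  0.025, -0.03 ]), 'finger_gap': np.float64(0.085)}
top [ 0.304 -0.114  1.501] [[0.01, -1.0, -0.01], [-0.99, -0.01, -0.14], [0.14, 0.01, -0.99]] [[405.0, 0.0, 279.0], [0.0, 405.0, 211.0], [0.0, 0.0, 1.0]]
top housing 0.94 [296.5, 206.2, 341.8, 243.0] 968
top housing 0.85 [300.4, 260.5, 328.5, 286.7] 438
top housing 0.63 [187.6, 226.2, 232.9, 261.1] 944
top housing 0.6 [422.2, 228.0, 469.7, 267.1] 1040
top housing 0.58 [275.8, 173.0, 306.2, 196.5] 560
top cup 0.69 [311.8, 215.7, 325.7, 229.9] 137
top cup 0.6 [197.2, 235.7, 217.5, 251.3] 182
top cup 0.57 [442.8, 235.3, 461.3, 254.5] 216
top cup 0.54 [290.4, 186.8, 290.5, 188.2] 4
top drift 
[... 180 characters left out ...]
7.0, 0.0, 278.0], [0.0, 457.0, 208.0], [0.0, 0.0, 1.0]]
scene housing 0.74 [228.9, 139.0, 252.4, 161.4] 467
scene housing 0.72 [240.3, 216.3, 263.7, 239.2] 445
scene housing 0.66 [262.1, 190.1, 289.3, 219.4] 673
scene housing 0.63 [335.3, 238.1, 368.4, 269.8] 999
scene housing 0.62 [306.4, 183.8, 323.2, 202.9] 299
scene cup 0.73 [342.6, 238.3, 363.9, 254.2] 225
scene cup 0.64 [236.2, 135.0, 243.9, 146.4] 98
scene cup 0.53 [265.9, 188.7, 280.9, 202.6] 123
scene cup 0.45 [243.2, 218.1, 257.1, 229.2] 87
scene cup 0.4 [311.1, 183.2, 318.9, 191.5] 45
scene drift 0.49 [305.4, 247.0, 317.8, 272.6] 236
scene stand 0.6 [293.7, 255.2, 330.5, 293.2] 753
scene stand 0.46 [228.0, 251.8, 257.2, 270.1] 381
```

```bash
python3 - <<'E'
import cv2
a=cv2.imread('pics/t0.png')[160:300,165:485];b=cv2.imread('pics/s0.png')[120:320,200:420]
cv2.imwrite('pics/t1.png',cv2.resize(a,None,fx=2.5,fy=2.5,interpolation=2))
cv2.imwrite('pics/s1.png',cv2.resize(b,None,fx=3,fy=3,interpolation=2))
E
```

```text
(no output)
```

View pics/t1.png

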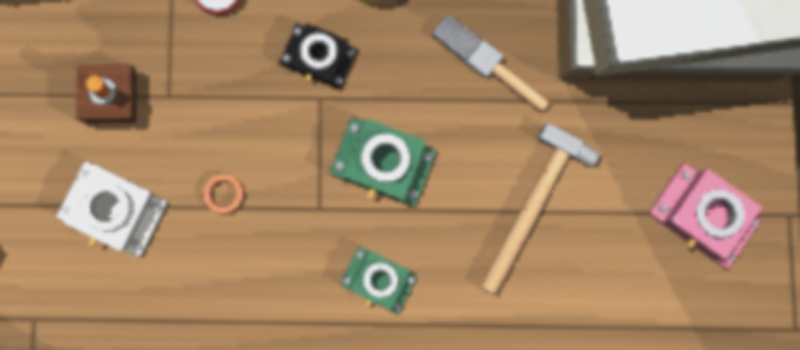

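View pics/s1.png

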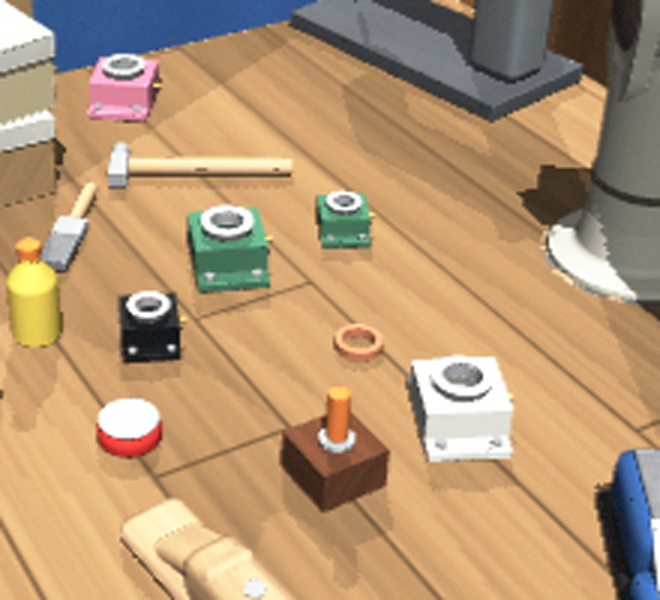

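Candidates like the housing in the top image: black (291,180), larger green (319,223), smaller green (317,272), white (208,243) and pink (450,246). Black, pink and white are excluded, and of the two greens the one at (319,223) is larger, both here and in the scene view (275,204). The only stand with an orange-handled drift is at top (206,196). Next I measure them.

```bash
cat > m.py <<'E'
from h import *
from scipy.optimize import minimize, least_squares
ims={c:cv2.cvtColor(cv2.imread(f'pics/{p}0.png'),cv2.COLOR_BGR2HSV) for c,p in(('top','t'),('scene','s'))}
S=6
def crop_mask(c,rect,lo,hi):
    x0,y0,x1,y1=[int(v) for v in rect]; x0-=6;y0-=8;x1+=6;y1+=6
    m=np.zeros(ims[c].shape[:2],np.uint8); m[y0:y1,x0:x1]=cv2.inRange(ims[c],lo,hi)[y0:y1,x0:x1]
    n,l,st,_=cv2.connectedComponentsWithStats(m); k=1+np.argmax(st[1:,4]); return (l==k).astype(np.uint8)
def box(cx,cy,yaw,lx,ly,z0,z1):
    P=np.array([[a*lx/2,b*ly/2,z] for a in(-1,1) for b in(-1,1) for z in(z0,z1)])
    R=np.array([[np.cos(yaw),-np.sin(yaw),0],[np.sin(yaw),np.cos(yaw),0],[0,0,1]]);return P@R.T+[cx,cy,0]
def cyl(cx,cy,r,z0,z1):
    a=np.linspace(0,6.283,40);return np.array([[cx+r*np.cos(t),cy+r*np.sin(t),z] for t in a for z in(z0,z1)])
def rend(c,parts,off):
    m=np.zeros((60*S,60*S),np.uint8)
    for P in parts:
        u=np.array([(proj(c,X)+0.5-off)*S for X in P]).astype(np.float32)
        cv2.fillConvexPoly(m,cv2.convexHull(u).astype(np.int32),1)
    return m
def fit(masks,model,x0,steps):
    T={}
    for c,m in masks.items():
        ys,xs=np.nonzero(m);off=np.array([int(xs.mean())-30,int(ys.mean())-30])
        T[c]=(cv2.resize(m[off[1]:off[1]+60,off[0]:off[0]+60],None,fx=S,fy=S,interpolation=cv2.INTER_LINEAR),off)
    def f(p): return sum(np.mean(rend(c,model(p),o)!=t)*100 for c,(t,o) in T.items())
    sim=np.array([x0]+[np.array(x0)+np.eye(len(x0))[i]*s for i,s in enumerate(steps)])
    r=minimize(f,x0,method='Nelder-Mead',options=dict(initial_simplex=sim,maxiter=250));return r
if __name__=='__main__':
    rects={'top':(296,206,342,243),'scene':(262,188,290,220)}
    G={c:crop_mask(c,r,(55,70,25),(95,255,255)) for c,r in rects.items()}
    W={c:crop_mask(c,r,(0,0,130),(180,40,255)) for c,r in rects.items()}
    M={c:cv2.morphologyEx(G[c]|W[c],cv2.MORPH_CLOSE,np.ones((3,3))) for c in G}
    for c in M:
        k,_=cv2.findContours(M[c],0,2);cv2.drawContours(M[c],k,-1,1,-1);print(c,G[c].sum(),W[c].sum(),M[c].sum())
    u,v=323.5-4,223; g=at_z('top',u,v,.06);print(g)
    mod=lambda p:[box(p[0],p[1],p[2],.092,.092,0,.05),box(p[0],p[1],p[2],.092,.136,0,abs(p[3])),cyl(p[0],p[1],.034,.058,.064)]
    for cams in(('top','scene'),('top',),('scene',)):
        best=min((fit({c:M[c] for c in cams},mod,[g[0],g[1],y,.01],[.01,.01,.15,.005]) for y in(-.4,0.,.4)),key=lambda r:r.fun)
        print('housing',cams,best.x.round(4),best.fun)
    for c in W:
        k,_=cv2.findContours(W[c],0,1);e=cv2.fitEllipse(max(k,key=len));print('lip',c,e,at_z(c,*e[0],.063).round(4))
    # drift handle + stand
    H={c:crop_mask(c,r,(5,140,120),(22,255,255)) for c,r in {'top':(198,186,216,204),'scene':(300,243,322,276)}.items()}
    Q={}
    for c in H:print('handle px',c,H[c].sum(),[np.nonzero(H[c])[i].mean() for i in(1,0)])
    g=at_z('top',206,196,.08)
    dm=lambda p:[cyl(p[0],p[1],.012,.056,.115)]
    for cams in(('top','scene'),('top',),('scene',)):
        r=fit({c:H[c] for c in cams},dm,list(g[:2]),[.01,.01]);print('drift',cams,r.x.round(4),r.fun)
    cv2.imwrite('pics/mask.png',np.hstack([cv2.resize(m[c][y-25:y+25,x-25:x+25]*255,None,fx=5,fy=5,interpolation=0) for m,c,x,y in((M,'top',319,224),(M,'scene',276,204),(H,'top',206,196),(H,'scene',312,258))]))
E
python3 m.py
```

```text
top 457 212 799
scene 443 140 649
[ 0.47206636 -0.23909699  0.06      ]Traceback (most recent call last):
  File "m.py", line 38, in <module>
    best=min((fit({c:M[c] for c in cams},mod,[g[0],g[1],y,.01],[.01,.01,.15,.005]) for y in(-.4,0.,.4)),key=lambda r:r.fun)
  File "m.py", line 38, in <genexpr>
    best=min((fit({c:M[c] for c in cams},mod,[g[0],g[1],y,.01],[.01,.01,.15,.005]) for y in(-.4,0.,.4)),key=lambda r:r.fun)
              ~~~^^^^^^^^^^^^^^^^^^^^^^^^^^^^^^^^^^^^^^^^^^^^^^^^^^^^^^^^^^^^^^^^^
  File "m.py", line 27, in fit
    r=minimize(f,x0,method='Nelder-Mead',options=dict(initial_simplex=sim,maxiter=250));return r
    res = _minimize_neldermead(fun, x0, args, callback, bounds=bounds,
                               **options)
    fxr = func(xr)
    fx = function(np.copy(x), *(wrapper_args + args))
  File "m.py", line 25, in f
    def f(p): return sum(np.mean(rend(c,model(p),o)!=t)*100 for c,(t,o) in T.items())
                     ~~~^^^^^^^^^^^^^^^^^^^^^^^^^^^^^^^^^^^^^^^^^^^^^^^^^^^^^^^^^^^^^
  File "m.py", line 25, in <genexpr>
    def f(p): return sum(np.mean(rend(c,model(p),o)!=t)*100 for c,(t,o) in T.items())
                                 ~~~~^^^^^^^^^^^^^^
  File "m.py", line 17, in rend
    u=np.array([(proj(c,X)+0.5-off)*S for X in P]).astype(np.float32)
                 ~~~~^^^^^
  File "h.py", line 10, in proj
    c=ctrl.get_calibration(cam);p=np.array(c['K'])@(np.array(c['R'])@np.array(X)+np.array(c['t']));return p[:2]/p[2]
ValueError: time passes only in moves, steps and waits
```

```bash
python3 - <<'E'
from h import *
import pickle
pickle.dump({c:{k:np.array(v) for k,v in ctrl.get_calibration(c).items() if k in'KRt'} for c in('top','scene')},open('cal.pkl','wb'))
E
sed -i 's/^from workcell import ctrl/import pickle,os\nfrom workcell import ctrl\nCAL=pickle.load(open("cal.pkl","rb")) if os.path.exists("cal.pkl") else 0/; s/ctrl.get_calibration(cam)/CAL[cam]/; s/ctrl.get_calibration(cam)/CAL[cam]/' h.py
sed -i 's/u=np.array(\[(proj.*$/Y=P@CAL[c]["R"].T+CAL[c]["t"];Y=Y@CAL[c]["K"].T;u=((Y[:,:2]\/Y[:,2:]+.5-off)*S).astype(np.float32)/' m.py
time python3 m.py
```

```text
top 457 212 799
scene 443 140 649
[ 0.47206636 -0.23909699  0.06      ]
housing ('top', 'scene') [ 0.4757 -0.2374 -0.395   0.0085] 6.541666666666666
housing ('top',) [ 0.4732 -0.2363 -0.3574  0.0051] 4.917438271604938
housing ('scene',) [ 0.4757 -0.2389 -0.4202  0.0104] 1.3896604938271604
lip top ((318.8205871582031, 222.71405029296875), (18.49675941467285, 19.440011978149414), 121.8790283203125) [ 0.4727 -0.2364  0.063 ]
lip scene ((275.3576354980469, 193.14404296875), (9.781404495239258, 17.299488067626953), 90.52659606933594) [ 0.4777 -0.2348  0.063 ]
handle px top 57 [np.float64(201.68421052631578), np.float64(192.50877192982455)]
handle px scene 388 [np.float64(311.7628865979381), np.float64(264.50773195876286)]
drift ('top', 'scene') [0.5712 0.1769] 8.273148148148149
drift ('top',) [0.5736 0.1813] 0.6018518518518519
drift ('scene',) [0.5678 0.1713] 7.396604938271604
real	0m1.444s
user	0m2.001s
sys	0m0.108s
```

```bash
sed -i 's/(5,140,120),(22,255,255))/(5,170,170),(22,255,255))/; s/(300,243,322,276)/(303,247,320,266)/; s/(0,0,130),(180,40,255)/(0,0,110),(180,60,255)/; s/(55,70,25)/(50,50,20)/' m.py; python3 m.py
```

```text
top 536 248 888
scene 472 147 661
[ 0.47206636 -0.23909699  0.06      ]
housing ('top', 'scene') [ 0.4744 -0.2376 -0.3751  0.0095] 4.121913580246914
housing ('top',) [ 0.473  -0.2363 -0.3635  0.0104] 2.700617283950617
housing ('scene',) [ 0.4754 -0.2392 -0.4061  0.0098] 1.1882716049382716
lip top ((318.90985107421875, 222.66354370117188), (19.14575958251953, 20.224956512451172), 112.95096588134766) [ 0.4729 -0.2367  0.063 ]
lip scene ((275.3081970214844, 193.0790557861328), (9.955815315246582, 17.324840545654297), 90.28667449951172) [ 0.4777 -0.2352  0.063 ]
handle px top 20 [np.float64(202.65), np.float64(192.4)]
handle px scene 87 [np.float64(312.64367816091954), np.float64(259.0344827586207)]
drift ('top', 'scene') [0.5676 0.1729] 3.1998456790123457
drift ('top',) [0.573  0.1818] 1.3510802469135803
drift ('scene',) [0.5681 0.1718] 1.8449074074074072
```

View pics/mask.png

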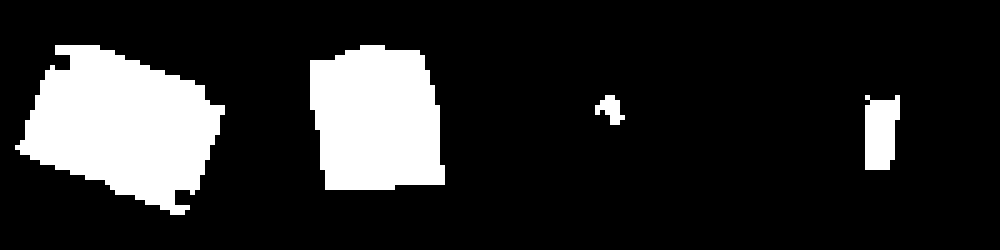

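The masks show the housing silhouette cleanly in both views. The handle masks are ragged: the top one is a small blob at about (202,192), and the scene one is a column at about (312,259). I'll check the drift against the networks' stand and drift regions.

```bash
cat > m2.py <<'E'
from m import *
ctrl.get_image('top');D={};Sd={}
D['top']=ctrl.outline_of('top','drift')[0]['region'].astype(np.uint8);Sd['top']=ctrl.outline_of('top','stand')[0]['region'].astype(np.uint8)
ctrl.get_image('scene')
D['scene']=ctrl.outline_of('scene','drift')[0]['region'].astype(np.uint8);Sd['scene']=ctrl.outline_of('scene','stand')[0]['region'].astype(np.uint8)
dm=lambda p:[cyl(p[0],p[1],.012,.056,.115),cyl(p[0],p[1],.019,.05,.056)]
sm=lambda p:[box(p[0],p[1],p[2],.08,.08,0,.05)]+dm(p)
U={c:cv2.morphologyEx(D[c]|Sd[c],cv2.MORPH_CLOSE,np.ones((3,3))) for c in D}
for cams in(('top','scene'),('top',),('scene',)):
    r=fit({c:D[c] for c in cams},dm,[.57,.175],[.01,.01]);print('drift',cams,r.x.round(4),r.fun)
    r=min((fit({c:U[c] for c in cams},sm,[.57,.175,y],[.01,.01,.2]) for y in(-.4,0,.4)),key=lambda r:r.fun);print('stand',cams,r.x.round(4),r.fun)
p=r.x
def ov(c,x0,y0,w,parts):
    im=cv2.cvtColor(ims[c],cv2.COLOR_HSV2BGR)[y0:y0+w,x0:x0+w];k=8
    im=cv2.resize(im,None,fx=k,fy=k,interpolation=0)
    for P in parts:
        u=np.array([(proj(c,X)+.5-[x0,y0])*k for X in P]).astype(np.int32);cv2.polylines(im,[cv2.convexHull(u)],True,(255,255,0),1)
    return im
P=lambda x,y:dm((x,y))
cv2.imwrite('pics/ov.png',np.vstack([np.hstack([ov('top',185,175,45,P(.5705,.1755)),ov('scene',290,240,45,P(.5705,.1755))])]))
E
python3 m2.py
```

```text
Traceback (most recent call last):
  File "m2.py", line 3, in <module>
    D['top']=ctrl.outline_of('top','drift')[0]['region'].astype(np.uint8);Sd['top']=ctrl.outline_of('top','stand')[0]['region'].astype(np.uint8)
             ~~~~~~~~~~~~~~~~~~~~~~~~~~~~~~^^^
IndexError: list index out of range
```

```bash
python3 - <<'E'
s=open('m2.py').read().split('\n')
new='''def get(c,n):
    for _ in range(4):
        ctrl.get_image(c);r=ctrl.outline_of(c,n)
        if r:return r[0]['region'].astype(np.uint8)
    return None
D={};Sd={}
for c in('top','scene'):D[c]=get(c,'drift');Sd[c]=get(c,'stand')
print({c:[None if q[c] is None else q[c].sum() for q in(D,Sd)] for c in D})'''
open('m2.py','w').write('\n'.join([s[0],new]+s[5:]))
E
python3 m2.py
```

```text
{'top': [np.uint64(103), np.uint64(438)], 'scene': [np.uint64(209), np.uint64(748)]}
drift ('top', 'scene') [0.5697 0.1742] 1.3024691358024691
stand ('top', 'scene') [0.5704 0.172  0.0227] 3.4683641975308643
drift ('top',) [0.5667 0.1722] 0.2785493827160494
stand ('top',) [0.5678 0.1694 0.1023] 1.72608024691358
drift ('scene',) [0.5718 0.1764] 0.40046296296296297
stand ('scene',) [0.5713 0.1731 0.008 ] 1.158179012345679
```

View pics/ov.png

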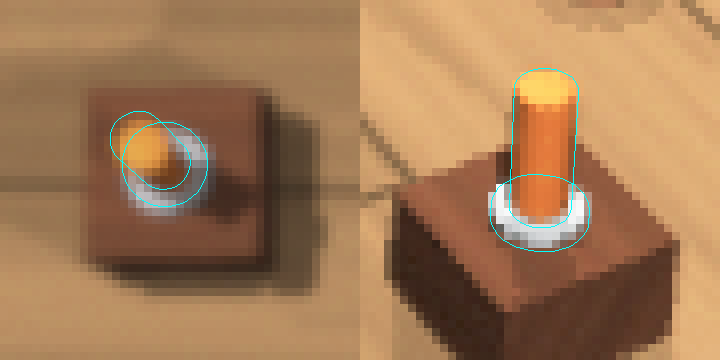

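The overlay at (0.5705, 0.1755) sits on the handle and collar in both views, within about 3 mm. Consensus: drift about (0.569, 0.173), housing (0.4745, -0.2375) with yaw about -0.38. Moving over the drift.

arm_command(steps=[[0.412,-0.457,-0.07,0,0,0],[0.412,-0.457,-0.07,0,0,0],[0.412,-0.457,-0.07,0,0,0],[0.412,-0.457,-0.07,0,0,0],[0.412,-0.457,-0.07,0,0,0],[0.412,-0.457,-0.07,0,0,0],[0.412,-0.457,-0.07,0,0,0],[0.412,-0.457,-0.07,0,0,0],[0.412,-0.457,-0.07,0,0,0],[0.412,-0.457,-0.07,0,0,0],[0.412,-0.457,-0.07,0,0,0],[0.412,-0.457,-0.07,0,0,0],[0.412,-0.457,-0.07,0,0,0],[0.412,-0.457,-0.07,0,0,0],[0.412,-0.457,-0.07,0,0,0],[0.412,-0.457,-0.07,0,0,0],[0.412,-0.457,-0.07,0,0,0]], hand=0, grip_force=60)

```text
time: 2.42
tcp_pos: [0.571, 0.1704, 0.2334]
eef_rot: [0.79, 0.613, -0.0, 0.0]
force: [-1.1, 0.7, 0.3]
finger_gap: 0.0851
```

arm_command(steps=[[0,0,-0.04,0,0,0],[0,0,-0.08,0,0,0],[0,0,-0.095,0,0,0],[0,0,-0.102,0,0,0],[0,0,-0.102,0,0,0],[0,0,-0.102,0,0,0],[0,0,-0.102,0,0,0]])

```text
time: 3.0
tcp_pos: [0.5705, 0.1749, 0.1338]
eef_rot: [0.788, 0.616, 0.002, 0.0]
force: [-0.5, -0.5, -0.3]
finger_gap: 0.0853
```

```bash
python3 - <<'E'
from h import *
a=ctrl.get_image('top');b=ctrl.get_image('scene');s=ctrl.observe();print(s['tcp_pos'],s['force'],s['q'])
r=lambda i:cv2.resize(i,(400,400),interpolation=cv2.INTER_CUBIC)
save(np.hstack([r(a[155:225,170:240]),r(b[205:295,265:355])]),'g1.png')
E
```

```text
[0.57062577 0.17434707 0.13385771] [0.20553938 0.11500717 1.15642463] [-0.18580018  0.59269145 -0.20367249  1.81486328  0.16715472  0.74722101
  0.84815075]
```

View pics/g1.png

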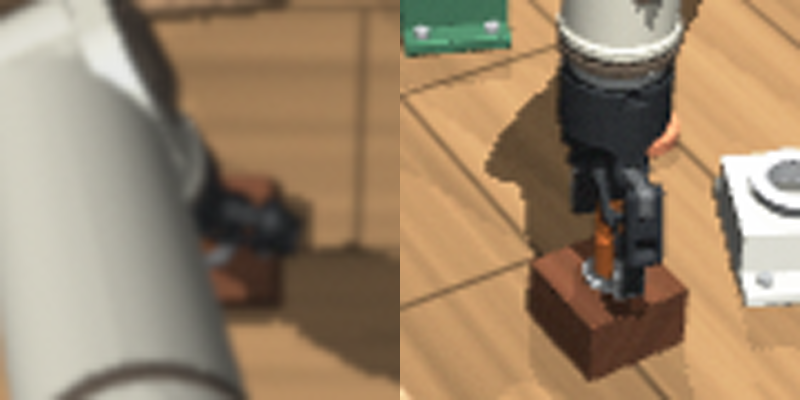

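The fingers straddle the handle, with the fingertips just above the collar. Closing after lowering a further 3 mm.

arm_command(steps=[[0,0,-0.003,0,0,0],[0,0,-0.003,0,0,0],[0,0,-0.003,0,0,0],[0,0,-0.003,0,0,0],[0,0,-0.003,0,0,0],[0,0,-0.003,0,0,0],[0,0,-0.003,0,0,0],[0,0,-0.003,0,0,0],[0,0,-0.003,0,0,0],[0,0,-0.003,0,0,0]], hand=255, grip_force=60)

```text
time: 3.93
tcp_pos: [0.5697, 0.1737, 0.1292]
eef_rot: [0.788, 0.615, 0.0, 0.0]
force: [-1.4, -0.7, 4.0]
finger_gap: 0.0226
```

arm_command(steps=[[0,0,0,0,0,0],[0,0,0,0,0,0],[0,0,0.01,0,0,0],[0,0,0.03,0,0,0],[0,0,0.06,0,0,0],[0,0,0.1,0,0,0],[0,0,0.13,0,0,0],[0,0,0.13,0,0,0],[0,0,0.13,0,0,0]], grip_force=100)

```text
time: 4.68
tcp_pos: [0.5703, 0.174, 0.2612]
eef_rot: [0.788, 0.615, 0.002, 0.001]
force: [-0.0, -0.7, -2.2]
finger_gap: 0.0219
```

```bash
python3 - <<'E'
from h import *
a=ctrl.get_image('top');b=ctrl.get_image('scene');s=ctrl.observe();print(s['time'],s['tcp_pos'],s['force'],s['finger_gap'])
x,y,z=s['tcp_pos']
o=b.copy();u,v=proj('scene',(x,y,z-.1));u,v=int(u),int(v)
k=7;c=cv2.resize(b[v-45:v+40,u-40:u+40],None,fx=k,fy=k,interpolation=cv2.INTER_CUBIC)
for d in(-.124,-.079,-.073):
    for e in(-.007,.007):
        p=proj('scene',(x+e*.88,y-e*.48,z+d));cv2.circle(c,tuple(((p+.5-[u-40,v-45])*k).astype(int)),3,(0,255,255),-1)
save(c,'l1.png')
E
```

```text
4.7833 [0.56851781 0.17318655 0.2578771 ] [-0.31156154  1.52408532 -1.47760071] 0.021791729426634092
```

View pics/l1.png

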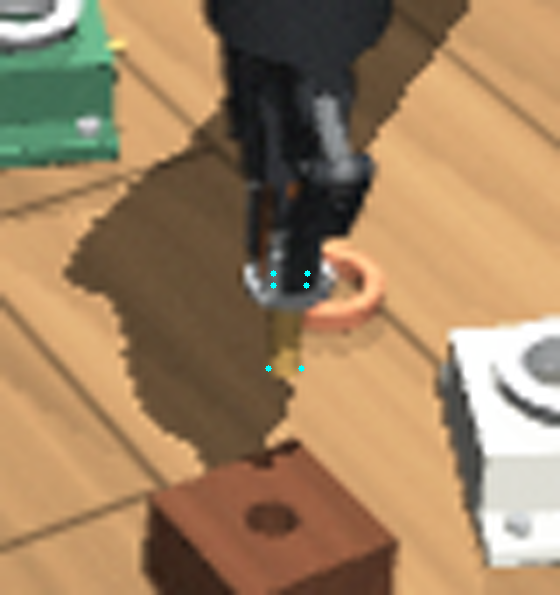

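The drift is held upright. The marks at TCP−73, −79 and −124 mm land on its collar and its foot end, so the tip is about 124 mm below the TCP. The stand hole is visible at about (272,518) in the crop. Moving over the cup's +x side, with the tip about 15 mm above the lip.

arm_command(steps=[[-0.0685,-0.422,-0.02,0,0,0],[-0.0685,-0.422,-0.02,0,0,0],[-0.0685,-0.422,-0.02,0,0,0],[-0.0685,-0.422,-0.02,0,0,0],[-0.0685,-0.422,-0.02,0,0,0],[-0.0685,-0.422,-0.02,0,0,0],[-0.0685,-0.422,-0.02,0,0,0],[-0.0685,-0.422,-0.02,0,0,0],[-0.0685,-0.422,-0.02,0,0,0],[-0.0685,-0.422,-0.02,0,0,0],[-0.0685,-0.422,-0.02,0,0,0],[-0.0685,-0.422,-0.02,0,0,0],[-0.0685,-0.422,-0.035,0,0,0],[-0.0685,-0.422,-0.055,0,0,0],[-0.0685,-0.422,-0.055,0,0,0],[-0.0685,-0.422,-0.055,0,0,0],[-0.0685,-0.422,-0.055,0,0,0]])

```text
time: 6.2
tcp_pos: [0.5011, -0.2474, 0.2037]
eef_rot: [0.788, 0.616, -0.0, -0.001]
force: [1.0, -0.3, -2.5]
finger_gap: 0.022
```

```bash
python3 - <<'E'
from h import *
b=ctrl.get_image('scene');a=ctrl.get_image('top');s=ctrl.observe();print(s['time'],s['tcp_pos'],s['force'],s['q'])
x,y,z=s['tcp_pos'];k=9;u,v=255,165
c=cv2.resize(b[v:v+62,u:u+48],None,fx=k,fy=k,interpolation=cv2.INTER_CUBIC)
t=np.linspace(0,6.283,60)
for r in(.022,.034):
    P=np.array([(proj('scene',(.4745+r*np.cos(q),-.2375+r*np.sin(q),.064))+.5-[u,v])*k for q in t]).astype(int);cv2.polylines(c,[P],True,(255,0,0),1)
for d in(.026,-.0104),(-.026,.0104),(.0104,.026),(-.0104,-.026):
    cv2.circle(c,tuple(((proj('scene',(.4745+d[0],-.2375+d[1],.064))+.5-[u,v])*k).astype(int)),3,(0,255,0),-1)
cv2.circle(c,tuple(((proj('scene',(x,y,z-.124))+.5-[u,v])*k).astype(int)),3,(0,255,255),-1)
c2=cv2.resize(a[200:250,295:345],None,fx=7,fy=7,interpolation=cv2.INTER_CUBIC);H=np.zeros((558,350,3),np.uint8);H[:350]=c2
save(np.hstack([c,H]),'p1.png')
E
```

```text
6.3 [ 0.50161481 -0.24806354  0.20465164] [-0.30759054  0.04211183 -1.07723114] [ 0.47461153  0.42877973 -0.07884257  1.87633672  0.04397899  0.83716794
  1.70023912]
```

View pics/p1.png

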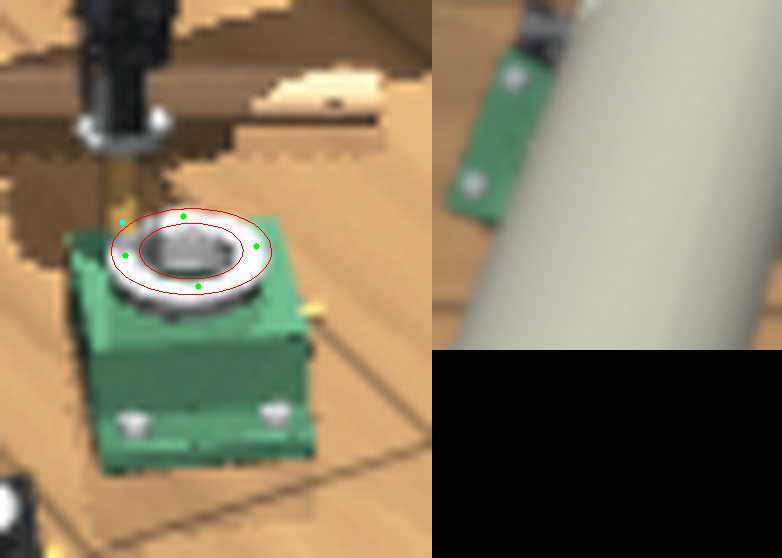

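The overlay fits the lip in the scene view (centre near crop (188,252)), and the drift's foot hangs over its +x side at (122,225). Feeling for contact.

arm_command(steps=[[0,0,-0.008,0,0,0],[0,0,-0.012,0,0,0],[0,0,-0.0135,0,0,0],[0,0,-0.0145,0,0,0],[0,0,-0.0145,0,0,0],[0,0,-0.0145,0,0,0]])

```text
time: 6.8
tcp_pos: [0.501, -0.2484, 0.1894]
eef_rot: [0.788, 0.615, -0.0, -0.0]
force: [-0.7, -0.3, -2.5]
finger_gap: 0.0219
```

arm_command(steps=[[0,0,-0.0005,0,0,0],[0,0,-0.001,0,0,0],[0,0,-0.001,0,0,0]])

```text
time: 7.05
tcp_pos: [0.5012, -0.2485, 0.1888]
eef_rot: [0.788, 0.615, 0.0, 0.0]
force: [-0.9, 1.0, 0.6]
finger_gap: 0.022
```

arm_command(steps=[[0,0,-0.0005,0,0,0],[0,0,-0.001,0,0,0],[0,0,-0.001,0,0,0]])

```text
time: 7.3
tcp_pos: [0.5014, -0.2486, 0.1884]
eef_rot: [0.788, 0.615, 0.0, 0.0]
force: [-2.2, 1.3, 7.1]
finger_gap: 0.022
```

arm_command(steps=[[0,0,0.004,0,0,0],[-0.026,0.0104,0.005,0,0,0],[-0.052,0.0208,0.005,0,0,0],[-0.052,0.0208,0.004,0,0,0],[-0.052,0.0208,0.002,0,0,0],[-0.052,0.0208,0.001,0,0,0],[-0.052,0.0208,0.0005,0,0,0],[-0.052,0.0208,0.0005,0,0,0]])

```text
time: 7.97
tcp_pos: [0.4497, -0.2279, 0.1884]
eef_rot: [0.788, 0.616, -0.0, 0.0]
force: [-2.2, 1.6, 5.7]
finger_gap: 0.0223
```

arm_command(steps=[[0,0,0.004,0,0,0],[0.018,0.008,0.0045,0,0,0],[0.0364,0.0156,0.0045,0,0,0],[0.0364,0.0156,0.003,0,0,0],[0.0364,0.0156,0.0015,0,0,0],[0.0364,0.0156,0.0005,0,0,0],[0.0364,0.0156,0,0,0,0],[0.0364,0.0156,0,0,0,0]])

```text
time: 8.63
tcp_pos: [0.4855, -0.2121, 0.1883]
eef_rot: [0.788, 0.615, 0.0, 0.0]
force: [0.6, 2.1, 1.5]
finger_gap: 0.0222
```

arm_command(steps=[[0,0,0.004,0,0,0],[-0.0104,-0.026,0.0045,0,0,0],[-0.0208,-0.052,0.0045,0,0,0],[-0.0208,-0.052,0.003,0,0,0],[-0.0208,-0.052,0.0015,0,0,0],[-0.0208,-0.052,0.0005,0,0,0],[-0.0208,-0.052,0,0,0,0],[-0.0208,-0.052,0,0,0,0]])

```text
time: 9.3
tcp_pos: [0.4641, -0.2649, 0.1887]
eef_rot: [0.788, 0.616, -0.001, 0.0]
force: [-2.9, -2.0, 6.4]
finger_gap: 0.0218
```

All four sides are within about 0.7 mm, with −y highest, so I press there first.

arm_command(steps=[[0,0,-0.0003,0,0,0],[0,0,-0.0006,0,0,0],[0,0,-0.0009,0,0,0],[0,0,-0.0012,0,0,0],[0,0,-0.0015,0,0,0],[0,0,-0.0018,0,0,0],[0,0,-0.0021,0,0,0],[0,0,-0.0024,0,0,0],[0,0,-0.0024,0,0,0]])

```text
time: 10.05
tcp_pos: [0.4644, -0.2649, 0.1869]
eef_rot: [0.788, 0.616, -0.001, 0.001]
force: [-3.7, -3.0, 10.3]
finger_gap: 0.0218
```

arm_command(steps=[[0,0,0.004,0,0,0],[0.0104,0.026,0.006,0,0,0],[0.0208,0.052,0.006,0,0,0],[0.0208,0.052,0.004,0,0,0],[0.0208,0.052,0.0027,0,0,0],[0.0208,0.052,0.002,0,0,0],[0.0208,0.052,0.0017,0,0,0],[0.0208,0.052,0.0014,0,0,0],[0.0208,0.052,0.0011,0,0,0],[0.0208,0.052,0.0008,0,0,0],[0.0208,0.052,0.0005,0,0,0],[0.0208,0.052,0.0002,0,0,0],[0.0208,0.052,-0.0001,0,0,0],[0.0208,0.052,-0.0004,0,0,0],[0.0208,0.052,-0.0007,0,0,0],[0.0208,0.052,-0.001,0,0,0],[0.0208,0.052,-0.001,0,0,0]])

```text
time: 11.47
tcp_pos: [0.4865, -0.2106, 0.1859]
eef_rot: [0.788, 0.616, 0.001, -0.0]
force: [0.2, 4.9, 10.4]
finger_gap: 0.0217
```

arm_command(steps=[[0,0,0.004,0,0,0],[0.0078,-0.0182,0.006,0,0,0],[0.0156,-0.0364,0.006,0,0,0],[0.0156,-0.0364,0.004,0,0,0],[0.0156,-0.0364,0.003,0,0,0],[0.0156,-0.0364,0.002,0,0,0],[0.0156,-0.0364,0.0015,0,0,0],[0.0156,-0.0364,0.0012,0,0,0],[0.0156,-0.0364,0.0009,0,0,0],[0.0156,-0.0364,0.0006,0,0,0],[0.0156,-0.0364,0.0003,0,0,0],[0.0156,-0.0364,0,0,0,0],[0.0156,-0.0364,-0.0003,0,0,0],[0.0156,-0.0364,-0.0006,0,0,0],[0.0156,-0.0364,-0.0009,0,0,0],[0.0156,-0.0364,-0.0009,0,0,0]])

```text
time: 12.8
tcp_pos: [0.5007, -0.2495, 0.1851]
eef_rot: [0.788, 0.615, -0.0, 0.001]
force: [-3.4, -2.0, 9.4]
finger_gap: 0.022
```

arm_command(steps=[[0,0,0.004,0,0,0],[-0.026,0.0104,0.006,0,0,0],[-0.052,0.0208,0.006,0,0,0],[-0.052,0.0208,0.004,0,0,0],[-0.052,0.0208,0.003,0,0,0],[-0.052,0.0208,0.002,0,0,0],[-0.052,0.0208,0.0016,0,0,0],[-0.052,0.0208,0.0012,0,0,0],[-0.052,0.0208,0.0009,0,0,0],[-0.052,0.0208,0.0006,0,0,0],[-0.052,0.0208,0.0003,0,0,0],[-0.052,0.0208,0,0,0,0],[-0.052,0.0208,-0.0003,0,0,0],[-0.052,0.0208,-0.0006,0,0,0],[-0.052,0.0208,-0.0009,0,0,0],[-0.052,0.0208,-0.0012,0,0,0],[-0.052,0.0208,-0.0012,0,0,0]])

```text
time: 14.22
tcp_pos: [0.447, -0.226, 0.1826]
eef_rot: [0.788, 0.616, -0.001, -0.002]
force: [-5.6, 3.1, 10.5]
finger_gap: 0.0218
```

arm_command(steps=[[0,0,0,0,0,0]])

```text
time: 14.3
tcp_pos: [0.4471, -0.226, 0.1827]
eef_rot: [0.788, 0.616, -0.001, -0.002]
force: [-5.7, 3.5, 10.4]
finger_gap: 0.022
```

arm_command(steps=[[0,0,0.004,0,0,0],[0.026,-0.0104,0.007,0,0,0],[0.052,-0.0208,0.007,0,0,0],[0.052,-0.0208,0.005,0,0,0],[0.052,-0.0208,0.0035,0,0,0],[0.052,-0.0208,0.0025,0,0,0],[0.052,-0.0208,0.002,0,0,0],[0.052,-0.0208,0.0016,0,0,0],[0.052,-0.0208,0.0013,0,0,0],[0.052,-0.0208,0.001,0,0,0],[0.052,-0.0208,0.0007,0,0,0],[0.052,-0.0208,0.0004,0,0,0],[0.052,-0.0208,0.0001,0,0,0],[0.052,-0.0208,0.0001,0,0,0]])

```text
time: 15.47
tcp_pos: [0.5016, -0.2478, 0.1842]
eef_rot: [0.788, 0.616, 0.001, 0.001]
force: [0.4, 0.8, 8.2]
finger_gap: 0.0214
```

arm_command(steps=[[0,0,-0.0003,0,0,0],[0,0,-0.0006,0,0,0],[0,0,-0.0009,0,0,0],[0,0,-0.0012,0,0,0],[0,0,-0.0015,0,0,0],[0,0,-0.0018,0,0,0],[0,0,-0.0018,0,0,0]])

```text
time: 16.05
tcp_pos: [0.5017, -0.2479, 0.1827]
eef_rot: [0.788, 0.616, 0.001, 0.001]
force: [0.3, 1.6, 11.4]
finger_gap: 0.022
```

arm_command(steps=[[0,0,0.004,0,0,0],[-0.0182,-0.0078,0.006,0,0,0],[-0.0364,-0.0156,0.006,0,0,0],[-0.0364,-0.0156,0.004,0,0,0],[-0.0364,-0.0156,0.003,0,0,0],[-0.0364,-0.0156,0.002,0,0,0],[-0.0364,-0.0156,0.0016,0,0,0],[-0.0364,-0.0156,0.0012,0,0,0],[-0.0364,-0.0156,0.0009,0,0,0],[-0.0364,-0.0156,0.0006,0,0,0],[-0.0364,-0.0156,0.0003,0,0,0],[-0.0364,-0.0156,0,0,0,0],[-0.0364,-0.0156,-0.0003,0,0,0],[-0.0364,-0.0156,-0.0006,0,0,0],[-0.0364,-0.0156,-0.0006,0,0,0]])

```text
time: 17.3
tcp_pos: [0.4636, -0.2644, 0.181]
eef_rot: [0.788, 0.615, -0.001, -0.001]
force: [-7.1, -0.9, 12.4]
finger_gap: 0.0218
```

arm_command(steps=[[0,0,0.004,0,0,0],[0.0104,0.026,0.006,0,0,0],[0.0208,0.052,0.006,0,0,0],[0.0208,0.052,0.004,0,0,0],[0.0208,0.052,0.003,0,0,0],[0.0208,0.052,0.002,0,0,0],[0.0208,0.052,0.0016,0,0,0],[0.0208,0.052,0.0012,0,0,0],[0.0208,0.052,0.0009,0,0,0],[0.0208,0.052,0.0006,0,0,0],[0.0208,0.052,0.0003,0,0,0],[0.0208,0.052,0,0,0,0],[0.0208,0.052,-0.0003,0,0,0],[0.0208,0.052,-0.0006,0,0,0],[0.0208,0.052,-0.001,0,0,0],[0.0208,0.052,-0.001,0,0,0]])

```text
time: 18.63
tcp_pos: [0.4865, -0.2107, 0.1805]
eef_rot: [0.788, 0.616, 0.001, -0.0]
force: [-0.5, 6.9, 12.8]
finger_gap: 0.0218
```

arm_command(steps=[[0,0,0.004,0,0,0],[-0.0182,-0.0078,0.006,0,0,0],[-0.0354,-0.0156,0.006,0,0,0],[-0.0354,-0.0156,0.004,0,0,0],[-0.0354,-0.0156,0.003,0,0,0],[-0.0354,-0.0156,0.002,0,0,0],[-0.0354,-0.0156,0.0014,0,0,0],[-0.0354,-0.0156,0.001,0,0,0],[-0.0354,-0.0156,0.0006,0,0,0],[-0.0354,-0.0156,0.0003,0,0,0],[-0.0354,-0.0156,0.0003,0,0,0]])

```text
time: 19.55
tcp_pos: [0.4503, -0.2283, 0.1805]
eef_rot: [0.788, 0.616, -0.0, 0.0]
force: [-5.2, -1.1, 11.6]
finger_gap: 0.022
```

arm_command(steps=[[0,0,-0.0003,0,0,0],[0,0,-0.0006,0,0,0],[0,0,-0.0009,0,0,0],[0,0,-0.0012,0,0,0],[0,0,-0.0012,0,0,0]])

```text
time: 19.97
tcp_pos: [0.4503, -0.2283, 0.1795]
eef_rot: [0.788, 0.616, -0.0, 0.0]
force: [-5.7, -1.6, 13.4]
finger_gap: 0.022
```

arm_command(steps=[[0,0,0.004,0,0,0],[0.026,-0.0104,0.006,0,0,0],[0.051,-0.0208,0.006,0,0,0],[0.051,-0.0208,0.004,0,0,0],[0.051,-0.0208,0.003,0,0,0],[0.051,-0.0208,0.0022,0,0,0],[0.051,-0.0208,0.0018,0,0,0],[0.051,-0.0208,0.0014,0,0,0],[0.051,-0.0208,0.001,0,0,0],[0.051,-0.0208,0.0006,0,0,0],[0.051,-0.0208,0.0002,0,0,0],[0.051,-0.0208,-0.0002,0,0,0],[0.051,-0.0208,-0.0006,0,0,0],[0.051,-0.0208,-0.0006,0,0,0]])

```text
time: 21.13
tcp_pos: [0.5029, -0.2483, 0.18]
eef_rot: [0.788, 0.616, 0.002, 0.002]
force: [0.9, 0.3, 10.5]
finger_gap: 0.0221
```

arm_command(steps=[[0,0,-0.0003,0,0,0],[0,0,-0.0006,0,0,0],[0,0,-0.0009,0,0,0],[0,0,-0.0012,0,0,0],[0,0,-0.0012,0,0,0]])

```text
time: 21.55
tcp_pos: [0.503, -0.2483, 0.1793]
eef_rot: [0.788, 0.616, 0.002, 0.002]
force: [1.2, 1.5, 15.9]
finger_gap: 0.0222
```

arm_command(steps=[[0,0,0.004,0,0,0],[-0.0182,-0.0078,0.007,0,0,0],[-0.0364,-0.0156,0.007,0,0,0],[-0.0364,-0.0156,0.005,0,0,0],[-0.0364,-0.0156,0.0035,0,0,0],[-0.0364,-0.0156,0.0025,0,0,0],[-0.0364,-0.0156,0.002,0,0,0],[-0.0364,-0.0156,0.0016,0,0,0],[-0.0364,-0.0156,0.0013,0,0,0],[-0.0364,-0.0156,0.001,0,0,0],[-0.0364,-0.0156,0.0007,0,0,0],[-0.0364,-0.0156,0.0007,0,0,0]])

```text
time: 22.55
tcp_pos: [0.4632, -0.2647, 0.1782]
eef_rot: [0.788, 0.615, -0.002, -0.001]
force: [-7.8, -0.8, 15.2]
finger_gap: 0.022
```

arm_command(steps=[[0,0,0.004,0,0,0],[0.0104,0.026,0.006,0,0,0],[0.0208,0.052,0.006,0,0,0],[0.0208,0.052,0.004,0,0,0],[0.0208,0.052,0.003,0,0,0],[0.0208,0.052,0.002,0,0,0],[0.0208,0.052,0.0015,0,0,0],[0.0208,0.052,0.0011,0,0,0],[0.0208,0.052,0.0007,0,0,0],[0.0208,0.052,0.0003,0,0,0],[0.0208,0.052,-0.0001,0,0,0],[0.0208,0.052,-0.0004,0,0,0],[0.0208,0.052,-0.0004,0,0,0]])

```text
time: 23.63
tcp_pos: [0.4866, -0.2105, 0.1783]
eef_rot: [0.788, 0.616, 0.001, -0.0]
force: [-1.3, 6.5, 14.6]
finger_gap: 0.0221
```

arm_command(steps=[[0,0,-0.0003,0,0,0],[0,0,-0.0006,0,0,0],[0,0,-0.0008,0,0,0],[0,0,-0.0008,0,0,0]])

```text
time: 23.97
tcp_pos: [0.4868, -0.2105, 0.178]
eef_rot: [0.788, 0.616, 0.002, -0.0]
force: [-2.4, 7.5, 17.7]
finger_gap: 0.0222
```

arm_command(steps=[[0,0,0.004,0,0,0],[-0.0182,-0.0078,0.007,0,0,0],[-0.0354,-0.0156,0.007,0,0,0],[-0.0354,-0.0156,0.005,0,0,0],[-0.0354,-0.0156,0.0035,0,0,0],[-0.0354,-0.0156,0.0025,0,0,0],[-0.0354,-0.0156,0.0019,0,0,0],[-0.0354,-0.0156,0.0015,0,0,0],[-0.0354,-0.0156,0.0011,0,0,0],[-0.0354,-0.0156,0.0007,0,0,0],[-0.0354,-0.0156,0.0007,0,0,0]])

```text
time: 24.88
tcp_pos: [0.4499, -0.2287, 0.1779]
eef_rot: [0.788, 0.615, -0.001, 0.0]
force: [-7.1, -1.4, 16.0]
finger_gap: 0.0219
```

arm_command(steps=[[0,0,-0.0003,0,0,0],[0,0,-0.0006,0,0,0],[0,0,-0.0006,0,0,0]])

```text
time: 25.13
tcp_pos: [0.4499, -0.2288, 0.1777]
eef_rot: [0.788, 0.615, -0.001, 0.0]
force: [-7.4, -1.1, 18.6]
finger_gap: 0.0219
```

arm_command(steps=[[0,0,0.004,0,0,0],[0.026,-0.0104,0.007,0,0,0],[0.051,-0.0208,0.007,0,0,0],[0.051,-0.0208,0.005,0,0,0],[0.051,-0.0208,0.0035,0,0,0],[0.051,-0.0208,0.0025,0,0,0],[0.051,-0.0208,0.002,0,0,0],[0.051,-0.0208,0.0015,0,0,0],[0.051,-0.0208,0.0011,0,0,0],[0.051,-0.0208,0.0007,0,0,0],[0.051,-0.0208,0.0003,0,0,0],[0.051,-0.0208,-0.0001,0,0,0],[0.051,-0.0208,-0.0004,0,0,0],[0.051,-0.0208,-0.0004,0,0,0]])

```text
time: 26.3
tcp_pos: [0.5026, -0.2482, 0.1782]
eef_rot: [0.788, 0.616, 0.001, 0.002]
force: [-0.3, 1.4, 14.5]
finger_gap: 0.0217
```

```bash
python3 - <<'E'
from h import *
b=ctrl.get_image('scene');s=ctrl.observe();print(s['time'],s['tcp_pos'],s['force'],s['eef_rot'])
k=10;u,v=255,165
save(cv2.resize(b[v:v+58,u:u+50],None,fx=k,fy=k,interpolation=cv2.INTER_CUBIC),'p2.png')
E
```

```text
26.35 [ 0.50256638 -0.24827478  0.1782248 ] [-0.90247829  2.3569186  14.58062879] [0.78798585 0.61568937 0.00128    0.00180757]
```

View pics/p2.png

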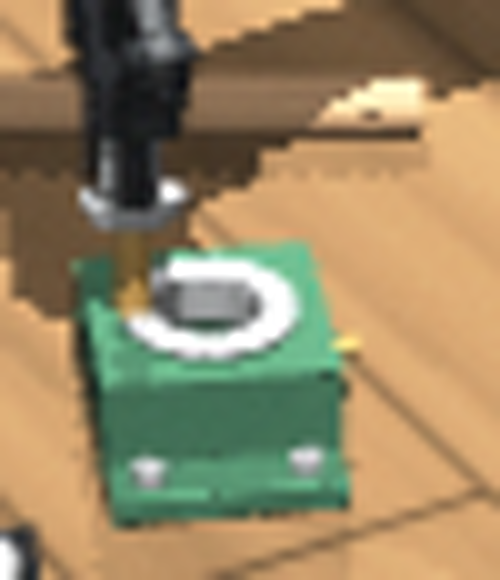

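The lip lies almost on the green top face, and the foot is on its left end at (132,300). Next I confirm the hard stop on each side.

arm_command(steps=[[0,0,-0.0003,0,0,0],[0,0,-0.0006,0,0,0],[0,0,-0.0009,0,0,0],[0,0,-0.0009,0,0,0]])

```text
time: 26.68
tcp_pos: [0.5027, -0.2483, 0.178]
eef_rot: [0.788, 0.616, 0.001, 0.002]
force: [-1.8, 1.5, 19.6]
finger_gap: 0.022
```

arm_command(steps=[[0,0,0.004,0,0,0],[-0.0182,-0.0078,0.008,0,0,0],[-0.0354,-0.0156,0.008,0,0,0],[-0.0354,-0.0156,0.006,0,0,0],[-0.0354,-0.0156,0.0045,0,0,0],[-0.0354,-0.0156,0.0035,0,0,0],[-0.0354,-0.0156,0.003,0,0,0],[-0.0354,-0.0156,0.0026,0,0,0],[-0.0354,-0.0156,0.0022,0,0,0],[-0.0354,-0.0156,0.0018,0,0,0],[-0.0354,-0.0156,0.0018,0,0,0]])

```text
time: 27.6
tcp_pos: [0.4653, -0.2642, 0.1779]
eef_rot: [0.788, 0.616, -0.001, -0.0]
force: [-7.5, -0.8, 15.8]
finger_gap: 0.022
```

arm_command(steps=[[0,0,-0.0002,0,0,0],[0,0,-0.0004,0,0,0],[0,0,-0.0004,0,0,0]])

```text
time: 27.85
tcp_pos: [0.4654, -0.2642, 0.1777]
eef_rot: [0.788, 0.616, -0.001, -0.0]
force: [-7.9, 1.2, 17.7]
finger_gap: 0.022
```

arm_command(steps=[[0,0,-0.0002,0,0,0],[0,0,-0.0004,0,0,0],[0,0,-0.0004,0,0,0],[0,0,-0.0004,0,0,0]])

```text
time: 28.18
tcp_pos: [0.4654, -0.2642, 0.1775]
eef_rot: [0.788, 0.616, -0.001, -0.0]
force: [-8.4, 1.5, 19.2]
finger_gap: 0.0221
```

arm_command(steps=[[0,0,0.004,0,0,0],[0.0104,0.026,0.007,0,0,0],[0.0198,0.051,0.007,0,0,0],[0.0198,0.051,0.005,0,0,0],[0.0198,0.051,0.0035,0,0,0],[0.0198,0.051,0.0025,0,0,0],[0.0198,0.051,0.0019,0,0,0],[0.0198,0.051,0.0014,0,0,0],[0.0198,0.051,0.001,0,0,0],[0.0198,0.051,0.0006,0,0,0],[0.0198,0.051,0.0003,0,0,0],[0.0198,0.051,0.0,0,0,0],[0.0198,0.051,0.0,0,0,0]])

```text
time: 29.27
tcp_pos: [0.4868, -0.2118, 0.1778]
eef_rot: [0.788, 0.616, 0.001, 0.0]
force: [-2.3, 8.1, 19.2]
finger_gap: 0.0219
```

arm_command(steps=[[0,0,0.004,0,0,0],[-0.0182,-0.0078,0.007,0,0,0],[-0.0354,-0.0146,0.007,0,0,0],[-0.0354,-0.0146,0.005,0,0,0],[-0.0354,-0.0146,0.0035,0,0,0],[-0.0354,-0.0146,0.0025,0,0,0],[-0.0354,-0.0146,0.0019,0,0,0],[-0.0354,-0.0146,0.0015,0,0,0],[-0.0354,-0.0146,0.0011,0,0,0],[-0.0354,-0.0146,0.0007,0,0,0],[-0.0354,-0.0146,0.0004,0,0,0],[-0.0354,-0.0146,0.0001,0,0,0],[-0.0354,-0.0146,0.0001,0,0,0]])

```text
time: 30.35
tcp_pos: [0.4502, -0.2286, 0.1775]
eef_rot: [0.788, 0.615, -0.001, 0.0]
force: [-7.7, -0.4, 17.7]
finger_gap: 0.0222
```

arm_command(steps=[[0,0,-0.0003,0,0,0],[0,0,-0.0005,0,0,0],[0,0,-0.0005,0,0,0],[0,0,-0.0005,0,0,0]])

```text
time: 30.68
tcp_pos: [0.4503, -0.2286, 0.1773]
eef_rot: [0.788, 0.615, -0.001, 0.0]
force: [-6.8, 0.8, 21.5]
finger_gap: 0.0222
```

arm_command(steps=[[0,0,0.004,0,0,0],[0.026,-0.0104,0.007,0,0,0],[0.0495,-0.0202,0.007,0,0,0],[0.0495,-0.0202,0.005,0,0,0],[0.0495,-0.0202,0.0035,0,0,0],[0.0495,-0.0202,0.0025,0,0,0],[0.0495,-0.0202,0.002,0,0,0],[0.0495,-0.0202,0.0015,0,0,0],[0.0495,-0.0202,0.0011,0,0,0],[0.0495,-0.0202,0.0007,0,0,0],[0.0495,-0.0202,0.0003,0,0,0],[0.0495,-0.0202,0,0,0,0],[0.0495,-0.0202,-0.0003,0,0,0],[0.0495,-0.0202,-0.0003,0,0,0]])

```text
time: 31.85
tcp_pos: [0.5015, -0.2479, 0.178]
eef_rot: [0.788, 0.616, 0.002, 0.002]
force: [-0.4, 1.0, 17.1]
finger_gap: 0.0221
```

arm_command(steps=[[0,0,-0.0002,0,0,0],[0,0,-0.0004,0,0,0],[0,0,-0.0004,0,0,0]])

```text
time: 32.1
tcp_pos: [0.5016, -0.2479, 0.1779]
eef_rot: [0.788, 0.616, 0.002, 0.002]
force: [-1.7, 1.2, 19.0]
finger_gap: 0.022
```

arm_command(steps=[[0,0,0.004,0,0,0],[-0.0182,-0.0078,0.008,0,0,0],[-0.0339,-0.0162,0.008,0,0,0],[-0.0339,-0.0162,0.006,0,0,0],[-0.0339,-0.0162,0.0045,0,0,0],[-0.0339,-0.0162,0.0035,0,0,0],[-0.0339,-0.0162,0.003,0,0,0],[-0.0339,-0.0162,0.0026,0,0,0],[-0.0339,-0.0162,0.0022,0,0,0],[-0.0339,-0.0162,0.0018,0,0,0],[-0.0339,-0.0162,0.0014,0,0,0],[-0.0339,-0.0162,0.001,0,0,0],[-0.0339,-0.0162,0.001,0,0,0]])

```text
time: 33.18
tcp_pos: [0.4654, -0.2642, 0.1774]
eef_rot: [0.788, 0.616, -0.001, -0.0]
force: [-8.7, 0.6, 19.1]
finger_gap: 0.0221
```

arm_command(steps=[[0,0,-0.0003,0,0,0],[0,0,-0.0005,0,0,0],[0,0,-0.0005,0,0,0]])

```text
time: 33.43
tcp_pos: [0.4655, -0.2642, 0.1772]
eef_rot: [0.788, 0.616, -0.001, 0.0]
force: [-8.2, 1.3, 22.5]
finger_gap: 0.0223
```

All four sides now stop hard: the last 0.5 mm raises the force about 7 N/mm with no sinking. Their heights agree within 0.8 mm, and total travel is about 10 mm. Taking the drift back over its stand.

arm_command(steps=[[0,0,0.02,0,0,0],[0,0,0.06,0,0,0],[0.1039,0.4376,0.0838,0,0,0],[0.1039,0.4376,0.0838,0,0,0],[0.1039,0.4376,0.0838,0,0,0],[0.1039,0.4376,0.0838,0,0,0],[0.1039,0.4376,0.0838,0,0,0],[0.1039,0.4376,0.0838,0,0,0],[0.1039,0.4376,0.0838,0,0,0],[0.1039,0.4376,0.0838,0,0,0],[0.1039,0.4376,0.0838,0,0,0],[0.1039,0.4376,0.0838,0,0,0],[0.1039,0.4376,0.0838,0,0,0],[0.1039,0.4376,0.0838,0,0,0],[0.1039,0.4376,0.0838,0,0,0],[0.1039,0.4376,0.0838,0,0,0],[0.1039,0.4376,0.0838,0,0,0],[0.1039,0.4376,0.0838,0,0,0]])

```text
time: 34.93
tcp_pos: [0.5695, 0.1718, 0.2586]
eef_rot: [0.789, 0.615, -0.001, 0.0]
force: [0.7, -0.1, -1.4]
finger_gap: 0.0221
```

```bash
python3 - <<'E'
from h import *
b=ctrl.get_image('scene');s=ctrl.observe();print(s['time'],s['tcp_pos'],s['force'],s['eef_rot'])
x,y,z=s['tcp_pos'];k=5;u,v=270,205
c=cv2.resize(b[v:v+90,u:u+70],None,fx=k,fy=k,interpolation=cv2.INTER_CUBIC)
cv2.circle(c,tuple(((proj('scene',(x,y,z-.124))+.5-[u,v])*k).astype(int)),2,(0,255,255),-1)
cv2.circle(c,tuple(((proj('scene',(x,y,.05))+.5-[u,v])*k).astype(int)),2,(0,255,0),-1)
u,v=256,178;d=cv2.resize(b[v:v+45,u:u+40],(400,450),interpolation=cv2.INTER_CUBIC)
save(np.hstack([c,d]),'r1.png')
E
```

```text
34.9833 [0.56951222 0.17191681 0.25871776] [-0.29855906 -0.05377136 -1.37753553] [ 7.88891449e-01  6.14532422e-01 -3.94092079e-04  1.68127682e-04]
```

View pics/r1.png

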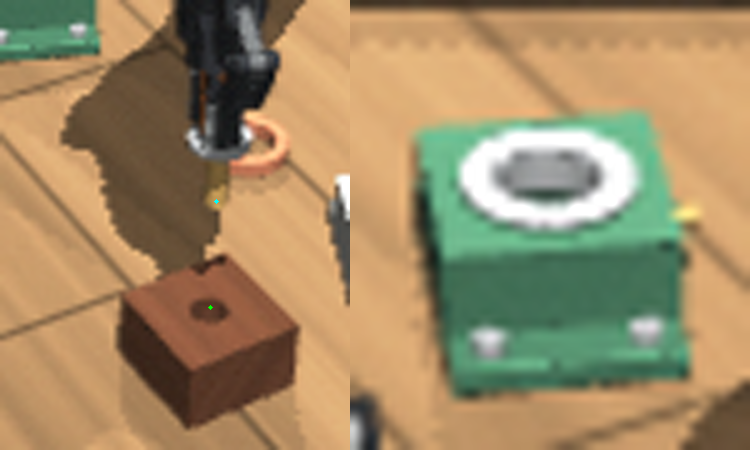

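The lip lies flat on the housing, with no gap or shadow round it. The drift tip at (216,201) is above the stand hole at (210,310). Lowering it.

arm_command(steps=[[0,0,-0.03,0,0,0],[0,0,-0.06,0,0,0],[0,0,-0.075,0,0,0],[0,0,-0.085,0,0,0],[0,0,-0.092,0,0,0],[0,0,-0.1,0,0,0],[0,0,-0.1,0,0,0]])

```text
time: 35.57
tcp_pos: [0.5694, 0.1732, 0.1582]
eef_rot: [0.788, 0.615, -0.0, -0.0]
force: [-1.0, 0.6, -1.6]
finger_gap: 0.0218
```

In the hole, no contact force.

arm_command(steps=[[0,0,-0.01,0,0,0],[0,0,-0.02,0,0,0],[0,0,-0.025,0,0,0],[0,0,-0.027,0,0,0],[0,0,-0.028,0,0,0],[0,0,-0.028,0,0,0],[0,0,-0.028,0,0,0]])

```text
time: 36.15
tcp_pos: [0.5697, 0.1738, 0.1312]
eef_rot: [0.788, 0.616, 0.0, 0.0]
force: [0.6, 0.0, -1.4]
finger_gap: 0.022
```

arm_command(steps=[[0,0,-0.0005,0,0,0],[0,0,-0.001,0,0,0],[0,0,-0.0015,0,0,0],[0,0,-0.0015,0,0,0],[0,0,-0.0015,0,0,0]])

```text
time: 36.57
tcp_pos: [0.5695, 0.1736, 0.1295]
eef_rot: [0.788, 0.616, 0.0, 0.0]
force: [0.5, -0.4, -0.9]
finger_gap: 0.0222
```

arm_command(steps=[[0,0,-0.0005,0,0,0],[0,0,-0.001,0,0,0],[0,0,-0.001,0,0,0]])

```text
time: 36.82
tcp_pos: [0.5696, 0.1737, 0.1293]
eef_rot: [0.788, 0.615, 0.0, 0.0]
force: [-2.3, -1.6, 6.1]
finger_gap: 0.0222
```

arm_command(steps=[[0,0,0.0008,0,0,0],[0,0,0.0008,0,0,0],[0,0,0.0008,0,0,0],[0,0,0.0008,0,0,0],[0,0,0.0008,0,0,0],[0,0,0.0008,0,0,0],[0,0,0.0008,0,0,0],[0,0,0.0008,0,0,0],[0,0,0.0008,0,0,0],[0,0,0.0008,0,0,0]], hand=0, grip_force=20)

```text
time: 37.65
tcp_pos: [0.5695, 0.1736, 0.1292]
eef_rot: [0.788, 0.615, -0.0, -0.0]
force: [0.6, 0.1, -0.3]
finger_gap: 0.0853
```

arm_command(steps=[[0,0,0.02,0,0,0],[0,0,0.05,0,0,0],[0,0,0.09,0,0,0],[0,0,0.13,0,0,0],[0,0.04,0.15,0,0,0],[-0.03,0.08,0.15,0,0,0],[-0.06,0.12,0.15,0,0,0],[-0.1,0.16,0.15,0,0,0],[-0.13,0.2,0.15,0,0,0],[-0.16,0.24,0.15,0,0,0],[-0.19,0.28,0.15,0,0,0],[-0.22,0.31,0.15,0,0,0],[-0.22,0.31,0.15,0,0,0],[-0.22,0.31,0.15,0,0,0],[-0.22,0.31,0.15,0,0,0]])

```text
time: 38.9
tcp_pos: [0.3436, 0.4886, 0.2796]
eef_rot: [0.785, 0.619, 0.0, -0.002]
force: [-0.6, 0.3, -0.8]
finger_gap: 0.0858
```

```bash
python3 - <<'E'
from h import *
b=ctrl.get_image('scene');a=ctrl.get_image('top');s=ctrl.observe();print(s['time'],s['tcp_pos'],s['force'],s['finger_gap'])
r=lambda i,w,h:cv2.resize(i,(w,h),interpolation=cv2.INTER_CUBIC)
save(np.vstack([r(a[160:300,165:485],640,280),np.hstack([r(b[225:305,285:365],320,320),r(b[175:225,256:306],320,320)])]),'f1.png')
E
```

```text
39.0 [0.3488084  0.48404074 0.27908543] [-0.11459278 -2.09057909 -0.20702886] 0.0852159732493098
```

View pics/f1.png

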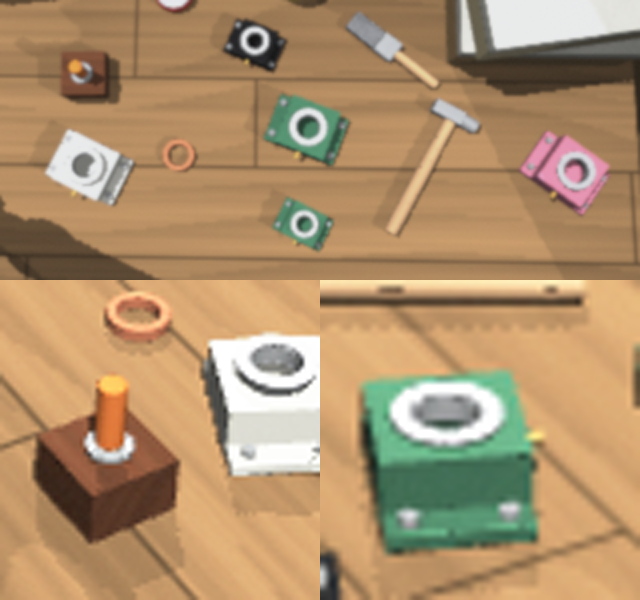

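The drift stands seated in its stand with the collar flat on the block. The cup's lip is flat on the green housing, and everything else in view sits where it was. Handing in.

```bash
python3 -c "
from workcell import ctrl
print(ctrl.hand_in())"
```

```text
the job is handed in; nothing more can be done
None
```

The cup is driven home in the larger green housing, the drift is back in its stand, and I handed in at about 39 s of the 69 s allowed.

- **Pressing:** I went round the rim in turns with the drift. The highest vertical reading was 22.5 N, or about 24 N with the drift's weight added. I only read the force at the end of each move, so a brief higher peak in between would not have shown. There were also sideways forces of up to about 9 N, likely friction under the foot.
- **Squareness:** I estimated the tilt from the measured tool heights. It stayed below about 2.5°, and the worst was one −x push that sank about 4 mm, deeper than I intended. The height readings scatter by a few tenths of a millimetre, so that figure is approximate.
- **Home:** In the last round +x, −x and −y stopped hard; +y was pressed once more to about 19 N at an unchanged height. All four sides ended within 0.8 mm of each other after about 10 mm of travel.
- **Final pictures:** They show the lip flat on the housing all round, the drift's collar flat on the stand, and the neighbouring things in view unmoved. I did not check the shoe, shoe last or glue in the final picture. The gripper is open and clear of everything.

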